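Poke a stuck tube insert out of a heating block on the ejector post

TASK

The blue insert is stuck in the aluminium heating block: set the block on the grey ejector stand so that the brass post enters the hole in its underside, and press it fully down onto the stand plate so that the post pokes the insert up; feel for the hole and press gently, never with more than 40 N on the stand. Then lift the insert out and stand it upright in the empty half of the yellow tray, leaving the block sitting on the stand. Leave the other insert in the tray and everything else on the bench alone.

Things in the scene. Friction and masses are not known exactly. Their poses are not given: they have to be found in the camera images.
- block: Square aluminium heating block, 54 x 54 mm, 46 mm tall, 0.22 to 0.35 kg; origin at the centre of its underside, z up. A round bore (29 mm wide, open at the top) goes down to a floor 8 mm thick. Two sprung rubber pads in the bore, 11 to 18 mm above the underside, grip the insert: it takes 6 to 12 N to push it up; once its bottom is above the pads it is loose.
- block_hole (a point): Mouth of the access hole in the middle of the block's underside: round, 12 mm wide, through the 8 mm floor, not visible from above.
- insert: Blue plastic cylinder, 27 mm diameter, 36 mm tall, 30 g, solid; its blue top face bears a small white ring and dark disc. Origin at the centre of its bottom, z up. At the start it stands on the bore's floor, 8 mm above the block's underside, its top 2 mm below the block's top, so fingers cannot take it. With the block home on the stand its top stands 20 mm above the block's.
- stand: Ejector stand, fixed to the bench: grey plate 80 mm (x) by 96 mm (y), 12 mm thick; origin at the centre of its underside, z up. Bears at most 40 N. Block underside above this origin: 42 mm when it rests on the post's tip beside the hole, 34 mm when the post is in the hole and meets the insert, 12 mm fully home.
- slot (a point): Middle of the dark slot in the plate's top, which runs along the stand's y. A brass post, 8 mm diameter, flat tip, rises 30 mm from the slot. It is clamped firmly on the slot's line but up to 12 mm to either side of this point along y, elsewhere every time: the measured poses do not tell, so it must be seen or felt.
- tray: Yellow tray fixed to the bench, 150 mm (x) by 90 mm (y), walls 3 mm thick and 22 mm high, floor 3 mm thick, a wall across the middle parts it into two halves; origin at the centre of its underside. The half on its own -x side is empty, the other holds the white insert.
- tray_free (a point): Centre of the floor of the tray's empty half, on the floor's surface (about 70 x 84 mm free).
- spare: White insert of the same size (27 x 36 mm) standing in the taken half of the tray; leave alone. Origin at its bottom centre.
- amber: Amber glass bottle, 90 mm diameter, 200 mm tall; bystander, origin at its bottom centre.
- flask: Clear conical flask, 72 mm at the foot, 120 mm tall; bystander, origin at its bottom centre.
- pen: Marker pen, 13 mm thick, 135 mm long along its x, lying on the paper; bystander, origin under its middle.
- plates: Stack of clear well plates, 90 x 132 x 72 mm; bystander, origin at its bottom centre.
- tipbox: White tip box with yellow rack and clear blue lid, 85 x 125 x 78 mm; bystander, origin at its bottom centre.
- tape: Roll of blue tape lying flat, 84 mm across, 20 mm high; bystander, origin at its bottom centre.
- vial: Small glass vial with red cap, 22 mm diameter, 50 mm tall; bystander, origin at its bottom centre.

How it is judged:
By the outcome, as a careful person would: the job done as asked, in the order asked, and still so for the second after the job is handed in, with the robot touching nothing.
It also fails if it takes over 67 s, if anything falls off the work surface, if the arm or the gripper's body presses on something with over 40 N, if the wrist force passes 120 N, or if a joint passes its speed limit or range.

ROBOT

A 7-joint arm with a two-finger parallel gripper is mounted at the origin on the work surface. World frame = base frame: x ahead of the robot, y to its left, z up, the work surface at z = 0. Lengths are in m, angles in rad, forces in N, time in s.
With the tool pointing down it reaches from about 0.4 to 0.85 m from the base axis. Payload 4.5 kg.
Tool frame: the origin (TCP) lies midway between the tips of the shut fingers; the grasp point (between the pads) lies 19 mm behind it; z points along the fingers, y is the direction in which the jaws open and shut (so a half turn about z gives the same grasp; the last joint's range is limited). The gripper opens to 88 mm and grips with 3 to 60 N. Pads are 18 mm wide; open, the fingers measure 123 mm over their backs; the gripper's body (75 mm by 187 mm) begins 45 mm behind the grasp point.
Start: joints at [1.373, 0.689, -0.195, 1.565, 0.157, 0.902, -0.215], TCP at [0.144, -0.608, 0.239] pointing down, gripper open.
Joint ranges: [-3.01, 3.01], [-0.46, 2.08], [-1.47, 1.51], [0.13, 2.56], [-1, 4.14], [0.04, 2.09], [-2.66, 2.66]. Speed limits (rad/s): [2.57, 2.57, 3.14, 3.14, 3.14, 3.14, 3.14].

INTERFACE

Orientations are given as a unit quaternion [x, y, z, w].
In Python, from plant import r, viewer gives the robot as it stands.
- The arm moves only by the tool play_rows, never from a script. Its argument "commands" is a list of rows, each an object with "delta_rot": the turn, a rotation vector about the tool's x, y, z normalised to -1 to 1, where 1 is pi rad, a list of three; "travel": the shift along the tool's x, y, z normalised to -1 to 1, where 1 is 15 cm, a list of three; "gripper": the opening, from -1 (shut) to 1 (fully open). In form: [{"delta_rot": [wx, wy, wz], "travel": [x, y, z], "gripper": gripper}, ...]. A call has 1 to 12 rows; each row is the pose to reach, as a shift and turn from the pose commanded when the call began, along the tool's axes at that moment, turning the shorter way round; what a row does not reach only later rows make up. A row lasts 1/8 s, in which the tool goes at most 62.5 mm and 10.7 degrees, less where a joint would pass 70% of its speed; a pose out of reach is approached as far as the arm can. A call with a number of a shift or a turn outside -1 to 1 is refused whole. A call with a gripper value outside its range is refused whole. The fingers move at their own pace and stop on an object; "force" is the grip in N (left out, the last holds). Time passes only in rows, so rows that repeat a pose let the fingers close. It gives the time, the measured TCP pose, the force and the opening at its end, in the units of the state.
- r.get_state(): the state, without advancing time (a new reading comes with each control period).
- viewer.snapshot(name): name is "scene" or "top" or "wrist"; returns a dict with "color" (400x640x3 uint8, red, green, blue), "z_map" (400x640 float32, m along the optical axis (not along the pixel's ray), 0 where there is no reading), "fx", "fy", "cx", "cy" (pixels), "origin" and "attitude" of the camera in the world. Camera axes: x right, y up, looking along -z (the intrinsics and any distortion apply to the point x, -y, -z); pixel columns grow to the right and rows downward; lengths in m; the calibration is good to about 2 mm. A picture is of the moment at which its call begins.
- r.finish_job(): hands the job in, once; it reports no verdict.
Trained networks look in the newest picture that a camera, given by its name, has taken for a name from the list of things; names that differ only in an ending like _2 or _b are one class to them, and where a whole thing is asked for, a point or a joint stands for the part that bears it (a point fixed in the world has none). Each returns a list of dicts, best first, with "conf" (0 to 1); they miss things now and then, are a little off and sometimes report something else, mostly with a low value. They report only what shows in the picture. A call takes as long as a camera call.
- viewer.outline_of(camera, label): "pixels" (400x640 bool, what is visible of it) and "at" ([column, row] in pixels, amid what is visible of it).
- viewer.pinpoint(camera, label): "at" ([column, row] in pixels: a listed point, or the origin of a listed thing).
The state is a dict: "clock": time; "q": joint angles; "qd": joint speeds; "joint_torque": joint torques, N m; "tool_pos": TCP position; "eef_rot": TCP orientation; "contact_force": force on the tool from outside, world axes, zero at the start; "moment": the same for the moment, N m; "opening": opening from 0.0 (shut) to 1.0 (fully open).
Only numpy, scipy, OpenCV 4.12 (cv2) and the standard library are available. Lean on these libraries where they do the work, as an engineer would, in place of code of your own. Each camera call takes 0.05 s, during which the arm holds its last target. There are 200 camera calls.

## Working session

There is one attempt and no reset: what is moved stays moved. The work goes in short steps, Python scripts to look and compute and a tool call to move; the robot and the scene stay as the last step left them, time stands still between calls to the robot, and variables do not carry over. Pictures are saved under pics/ and viewed, about 8 in all and at most 12, crops included, and the job is handed in when it is done.

Besides the shell and the picture viewer there is one more tool, called after "Request:" as name(argument=value, ...), one argument or row to a line, values as JSON. play_rows: Moves the arm, as the interface text tells. Its arguments: {"type":"object","properties":{"commands":{"type":"array","items":{"type":"object","properties":{"delta_rot":{"type":"array","items":{"type":"number","minimum":-1,"maximum":1}},"travel":{"type":"array","items":{"type":"number","minimum":-1,"maximum":1}},"gripper":{"type":"number"}}}},"force":{"type":"number"}},"required":["commands"]}

```bash
ls; mkdir -p pics
cat > h.py <<'E'
import numpy as np, cv2
from scipy.spatial.transform import Rotation as R
from plant import r, viewer
def ray(s,px):
    d=np.array([(px[0]-s['cx'])/s['fx'],-(px[1]-s['cy'])/s['fy'],-1.0])
    a=s['attitude']; M=R.from_quat(a).as_matrix() if np.size(a)==4 else np.array(a)
    return np.array(s['origin']),M@d
def pt(s,px,z=None):
    o,d=ray(s,px)
    if z is None:
        c,w=int(round(px[0])),int(round(px[1])); z_=s['z_map'][max(w-1,0):w+2,max(c-1,0):c+2]; z_=z_[z_>0]
        return o+d*np.median(z_) if z_.size else None
    return o+d*(z-o[2])/d[2]
def cloud(s,mask):
    v,u=np.nonzero(mask&(s['z_map']>0)); z=s['z_map'][v,u]
    d=np.stack([(u-s['cx'])/s['fx'],-(v-s['cy'])/s['fy'],-np.ones(len(u))],1)*z[:,None]
    a=s['attitude']; M=R.from_quat(a).as_matrix() if np.size(a)==4 else np.array(a)
    return d@M.T+np.array(s['origin'])
def tri(a,b):
    (o1,d1),(o2,d2)=a,b
    A=np.stack([d1,-d2],1); t=np.linalg.lstsq(A,o2-o1,rcond=None)[0]
    p,q=o1+t[0]*d1,o2+t[1]*d2
    return (p+q)/2,np.linalg.norm(p-q)
E
python3 - <<'E'
from h import *
S={}
np.set_printoptions(precision=4,suppress=True)
print(r.get_state())
for c in ['scene','top','wrist']:
    s=viewer.snapshot(c);S[c]=s
    print(c,s['fx'],s['cx'],s['cy'],s['origin'],s['attitude'],[k for k in s])
    cv2.imwrite(f'pics/{c}0.png',s['color'][:,:,::-1])
    for l in ['block','insert','stand','slot','tray','tray_free','spare','amber','flask','pen','plates','tipbox','tape','vial']:
        p=viewer.pinpoint(c,l)
        for k in p[:2]: print(c,l,round(k['conf'],2),np.round(k['at'],1),pt(S[c],k['at']))
cv2.imwrite('pics/both.png',cv2.resize(np.vstack([S['scene']['color'],S['top']['color']])[:,:,::-1],None,fx=.75,fy=.75))
E
```

```text
pics
{'clock': 0.0, 'q': array([ 1.3728,  0.6899, -0.1945,  1.5663,  0.1573,  0.9025, -0.2151]), 'qd': array([ 0.0012, -0.0007, -0.0008,  0.0013, -0.    , -0.0002, -0.0008]), 'joint_torque': array([ -0.0006, -52.7573,  -1.2671, -15.3431,  -0.0526,   0.0064,
         0.0001]), 'tool_pos': array([ 0.1434, -0.6077,  0.2379]), 'eef_rot': array([ 0.9933,  0.1157, -0.0002, -0.0009]), 'contact_force': array([-0.0466,  0.716 , -0.1325]), 'moment': array([-0.0414, -0.041 , -0.0379]), 'opening': 1.0009156045241658}
scene 440.632807175034 317.533670894794 197.40109623414168 [ 1.3506 -0.0983  0.8289] [0.3001 0.2368 0.5737 0.7244] ['color', 'z_map', 'fx', 'fy', 'cx', 'cy', 'origin', 'attitude']
scene block 0.76 [284.7 188.9] [0.5266 0.0092 0.0321]
scene insert 0.36 [364.2 196.3] [0.5803 0.2105 0.0112]
scene stand 0.74 [366.4 195.8] [0.5795 0.2169 0.0108]
scene slot 0.88 [366.4 185.5] [0.543  0.2285 0.012 ]
scene tray 0.82 [209.3 197.6] [ 0.5214 -0.1831  0.039 ]
scene tray_free 0.81 [202.8 183.4] [ 0.4211 -0.2013  0.0004]
scene tray_free 0.32 [366.  185.8] [0.5433 0.2273 0.0114]
scene spare 0.44 [
[... 1105 characters left out ...]
3.9 240.2] [ 0.4365 -0.1968  0.002 ]
top spare 0.45 [398.2 214.4] [ 0.5102 -0.1799  0.0122]
top amber 0.74 [152.2 234.7] [0.4434 0.4841 0.1234]
top flask 0.94 [182.6 161.7] [0.6487 0.4282 0.0694]
top flask 0.59 [401.1 225.4] [ 0.4787 -0.1882  0.0092]
top pen 0.76 [323.3 129.7] [0.7629 0.0358 0.0032]
top plates 0.72 [465.  151.3] [ 0.6831 -0.3607  0.0727]
top tipbox 0.71 [246.5 140.8] [0.7067 0.252  0.0798]
top tape 0.71 [209.3 273.9] [0.3403 0.3589 0.0011]
top vial 0.51 [382.5 154.8] [ 0.6887 -0.1397  0.0002]
wrist 279.00493031613894 319.5117298257101 195.6463421271737 [ 0.2198 -0.5892  0.3851] [-0.1214  0.0963 -0.6133  0.7745] ['color', 'z_map', 'fx', 'fy', 'cx', 'cy', 'origin', 'attitude']
```

```bash
cat > m.py <<'E'
from h import *
np.set_printoptions(precision=4,suppress=True)
def rect(P):
    (c,sz,a)=cv2.minAreaRect((P[:,:2]*1000).astype(np.float32)); return np.array(c)/1000,sz,a
S={c:viewer.snapshot(c) for c in ['scene','top']}
for c in S:
    s=S[c]
    P=cloud(s,np.ones((400,640),bool))
    for n,(x,y),w,(z0,z1) in [('block',(.50,.02),.06,(.040,.052)),('stand',(.548,.226),.065,(.006,.018)),('post',(.548,.226),.04,(.032,.05)),('tray',(.477,-.19),.1,(.017,.027)),('spare',(.515,-.18),.04,(.034,.046))]:
        Q=P[(abs(P[:,0]-x)<w)&(abs(P[:,1]-y)<w)&(P[:,2]>z0)&(P[:,2]<z1)]
        if len(Q)>3: print(c,n,len(Q),rect(Q),np.median(Q[:,2]),Q.mean(0))
for l in ['block','slot','stand','tray','tray_free','spare']:
    a=[viewer.pinpoint(c,l) for c in S]
    if all(a): print(l,tri(ray(S['scene'],a[0][0]['at']),ray(S['top'],a[1][0]['at'])))
t=S['top']['color'];sc=S['scene']['color']
A=cv2.resize(t[165:255,225:435],(800,343));B=cv2.resize(sc[150:230,170:390],(800,291))
cv2.imwrite('pics/crops.png',np.vstack([A,B])[:,:,::-1][:600])
E
python3 m.py
```

```text
scene block 314 (array([0.4993, 0.0212]), (60.42218017578125, 54.39363098144531), 6.798359394073486) 0.044569404556641046 [0.5009 0.0209 0.0444]
scene stand 753 (array([0.5519, 0.2259]), (83.75155639648438, 98.89466094970703), 21.160093307495117) 0.010727487898811394 [0.5557 0.2242 0.0107]
scene post 11 (array([0.5506, 0.2309]), (5.471705913543701, 10.241683959960938), 72.69290924072266) 0.03984106066495041 [0.55   0.2314 0.0392]
scene tray 274 (array([ 0.479 , -0.1968]), (153.09439086914062, 90.0295181274414), 10.465753555297852) 0.020205164846107238 [ 0.4881 -0.1954  0.0203]
scene spare 71 (array([ 0.5187, -0.1867]), (25.122297286987305, 26.697406768798828), 85.92755126953125) 0.03774786064477842 [ 0.5204 -0.1871  0.0378]
top block 345 (array([0.5007, 0.0209]), (53.904197692871094, 53.9455451965332), 5.238131999969482) 0.045643470329659985 [0.5008 0.0207 0.0457]
top stand 899 (array([0.5547, 0.228 ]), (128.82244873046875, 112.68292236328125), 82.5503158569336) 0.01182625726922093 [0.5532 0.2249 0.0117]
top post 8 (array([0.5508, 0.2326]), (6.009469032287598, 6.159111976623535), 36.43853759765625) 0.04100072508293462 [0.5508 0.2326 0.0402]
top tray 233 (array([ 0.4808, -0.1978]), (149.77378845214844, 91.83722686767578), 10.376096725463867) 0.021555969212583737 [ 0.4835 -0.1963  0.0216]
top spare 72 (array([ 0.5202, -0.1876]), (23.011981964111328, 26.149364471435547), 0.6494011878967285) 0.03918215365129385 [ 0.5203 -0.1875  0.0393]
block (array([0.4991, 0.0225, 0.0177]), np.float64(0.011893690931185726))
slot (array([0.5685, 0.0167, 0.1021]), np.float64(0.3949376149924485))
stand (array([ 0.5538,  0.2252, -0.0104]), np.float64(0.0021332425339718854))
tray (array([ 0.477 , -0.1901, -0.002 ]), np.float64(9.54463490038711e-05))
tray_free (array([ 0.448 , -0.2047,  0.02  ]), np.float64(0.003289362831740578))
spare (array([ 0.5168, -0.188 , -0.0081]), np.float64(0.0016847190353574235))
```

View pics/both.png

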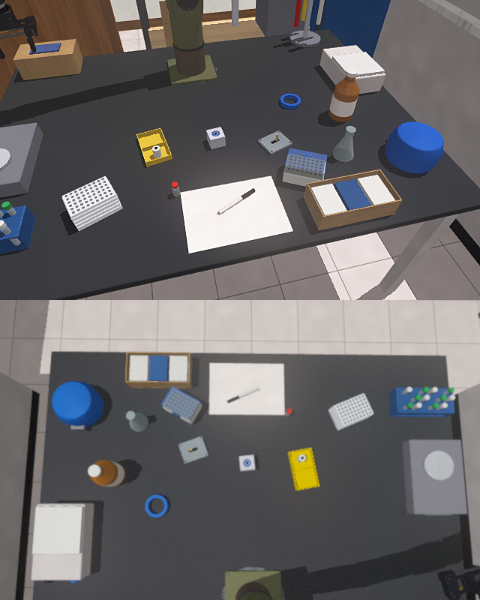

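Scene view: block at (285,185), stand with brass post at (366,186), tray at (205,195). These agree with the top view, and the measured heights (46, 12, 41, 22 and 39 mm) match the text.

Request:
play_rows(
  commands=[
    {"travel": [0.82,-0.88,0],"delta_rot": [0,0,0],"gripper": 1},
    {"travel": [0.82,-0.88,0],"delta_rot": [0,0,0],"gripper": 1},
    {"travel": [0.82,-0.88,0],"delta_rot": [0,0,0],"gripper": 1},
    {"travel": [0.82,-0.88,0],"delta_rot": [0,0,0],"gripper": 1},
  ],
)

```text
clock: 3.45
tool_pos: [0.236, -0.4475, 0.2391]
eef_rot: [0.993, 0.12, 0.001, -0.001]
contact_force: [0.1, 0.1, 0.1]
opening: 1.002
```

Request:
play_rows(
  commands=[
    {"travel": [0.82,-0.88,0],"delta_rot": [0,0,0],"gripper": 1},
    {"travel": [0.82,-0.88,0],"delta_rot": [0,0,0],"gripper": 1},
    {"travel": [0.82,-0.88,0],"delta_rot": [0,0,0],"gripper": 1},
    {"travel": [0.82,-0.88,0],"delta_rot": [0,0,0],"gripper": 1},
  ],
)

```text
clock: 3.95
tool_pos: [0.325, -0.2921, 0.239]
eef_rot: [0.993, 0.12, 0.001, -0.0]
contact_force: [-0.8, -0.6, -1.0]
opening: 0.999
```

View pics/crops.png

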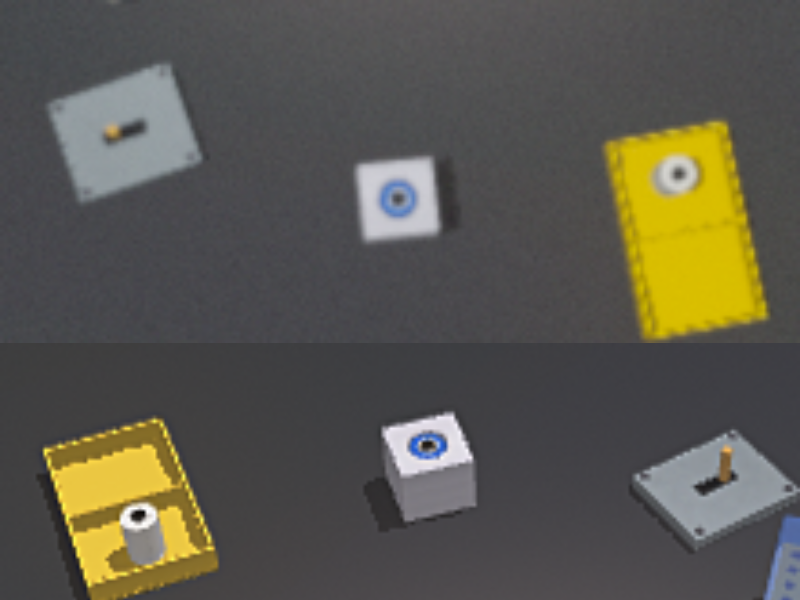

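The crops show the post at the far (+y) end of the slot, a blue-ringed insert in the block, and the white insert in the +x half of the tray. I'll continue to a point over the block.

Request:
play_rows(
  commands=[
    {"travel": [0.82,-0.87,0],"delta_rot": [0,0,0],"gripper": 1},
    {"travel": [0.82,-0.87,0],"delta_rot": [0,0,0],"gripper": 1},
    {"travel": [0.82,-0.87,0],"delta_rot": [0,0,0],"gripper": 1},
  ],
)

```text
clock: 4.32
tool_pos: [0.4135, -0.14, 0.2389]
eef_rot: [0.993, 0.114, 0.001, 0.001]
contact_force: [0.9, 0.1, 0.5]
opening: 1.002
```

Request:
play_rows(
  commands=[
    {"travel": [0.7,-0.75,0.3],"delta_rot": [0,0,0.047],"gripper": 1},
    {"travel": [0.7,-0.75,0.3],"delta_rot": [0,0,0.047],"gripper": 1},
    {"travel": [0.7,-0.75,0.3],"delta_rot": [0,0,0.047],"gripper": 1},
    {"travel": [0.7,-0.75,0.3],"delta_rot": [0,0,0.047],"gripper": 1},
    {"travel": [0.7,-0.75,0.3],"delta_rot": [0,0,0.047],"gripper": 1},
  ],
)

```text
clock: 4.95
tool_pos: [0.4884, -0.0085, 0.1937]
eef_rot: [0.999, 0.041, -0.0, 0.001]
contact_force: [-0.5, -0.4, 0.1]
opening: 0.999
```

```bash
cat >> h.py <<'E'
def go(p,yaw):
    "row numbers from the present pose to world p, tool x at yaw (deg)"
    s=r.get_state(); Q=R.from_quat(s['eef_rot'])
    X=np.array([np.cos(np.radians(yaw)),np.sin(np.radians(yaw)),0]);Z=np.array([0,0,-1.])
    T=R.from_matrix(np.stack([X,np.cross(Z,X),Z],1))
    return 'travel',Q.inv().apply(np.array(p)-s['tool_pos'])/.15,'rot',(Q.inv()*T).as_rotvec()/np.pi
E
python3 - <<'E'
from h import *
np.set_printoptions(precision=4,suppress=True)
s=viewer.snapshot('wrist');cv2.imwrite('pics/w1.png',s['color'][:,:,::-1])
st=r.get_state();print(st['clock'],st['tool_pos'],st['eef_rot'],st['q'],st['contact_force'])
P=cloud(s,np.ones((400,640),bool))
Q=P[(abs(P[:,0]-.5)<.05)&(abs(P[:,1]-.02)<.05)&(P[:,2]>.038)&(P[:,2]<.055)]
print(len(Q),np.median(Q[:,2]),cv2.minAreaRect((Q[:,:2]*1000).astype(np.float32)))
print(go([.5008,.0209,.012],5.2), s['origin'],s['attitude'])
E
```

```text
5.0 [ 0.4882 -0.0087  0.1939] [ 0.9992  0.0402 -0.0001  0.0008] [-0.0393  0.5839 -0.0602  2.0218  0.0678  0.5381 -1.6382] [-0.0964  0.6775 -0.2174]
2504 0.0461012928673685 ((498.63311767578125, 23.308250427246094), (54.596195220947266, 54.110347747802734), 5.95599889755249)
('travel', array([ 0.0998, -0.1917,  1.2122]), 'rot', array([ 0.0005,  0.0001, -0.0033])) [ 0.5665 -0.001   0.34  ] [-0.1146  0.1047 -0.6699  0.726 ]
```

View pics/w1.png

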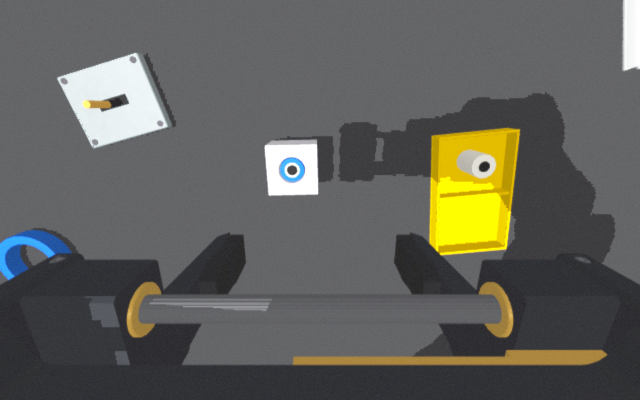

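The wrist view has the block at (291,168), the post at (95,104) leaning outward by parallax, and the fingers clear. The wrist and top cameras differ by about 2–3 mm, so I'll use the mean.

Request:
play_rows(
  commands=[
    {"travel": [0.093,-0.2,0.3],"delta_rot": [0,0,-0.002],"gripper": 1},
    {"travel": [0.093,-0.2,0.6],"delta_rot": [0,0,-0.002],"gripper": 1},
    {"travel": [0.093,-0.2,0.85],"delta_rot": [0,0,-0.002],"gripper": 1},
    {"travel": [0.093,-0.2,0.85],"delta_rot": [0,0,-0.002],"gripper": 1},
    {"travel": [0.093,-0.2,0.85],"delta_rot": [0,0,-0.002],"gripper": 1},
  ],
)

```text
clock: 5.62
tool_pos: [0.5005, 0.0238, 0.0675]
eef_rot: [0.999, 0.044, 0.001, 0.0]
contact_force: [-0.5, 0.3, 0.4]
opening: 1.001
```

Run:
```python
from h import *
np.set_printoptions(precision=4,suppress=True)
s=viewer.snapshot('wrist');cv2.imwrite('pics/w2.png',s['color'][:,:,::-1])
st=r.get_state();print(st['clock'],st['tool_pos'],st['contact_force'],R.from_quat(st['eef_rot']).as_matrix()[:,0])
P=cloud(s,np.ones((400,640),bool))
Q=P[(abs(P[:,0]-.5)<.04)&(abs(P[:,1]-.02)<.035)&(P[:,2]>.038)&(P[:,2]<.052)]
print(len(Q),np.median(Q[:,2]),cv2.minAreaRect((Q[:,:2]*1000).astype(np.float32)))
Q=P[(abs(P[:,0]-.55)<.03)&(abs(P[:,1]-.23)<.03)&(P[:,2]>.034)&(P[:,2]<.048)]
if len(Q): print(len(Q),Q.mean(0),Q.min(0),Q.max(0))
print(go([.4997,.0222,.012],5.6))
```

```text
5.675 [0.5009 0.0242 0.0679] [-0.6576  0.4655  0.0231] [0.9961 0.0887 0.0027]
6399 0.04608657945050759 ((498.772216796875, 23.285053253173828), (55.03213882446289, 54.282432556152344), 5.730960845947266)
1 [0.5515 0.2293 0.0341] [0.5515 0.2293 0.0341] [0.5515 0.2293 0.0341]
('travel', array([-0.01  ,  0.0124,  0.3724]), 'rot', array([ 0.0001, -0.0009, -0.0028]))
```

Request:
play_rows(
  commands=[
    {"travel": [-0.012,0.01,0.2],"delta_rot": [0,0,-0.002],"gripper": 1},
    {"travel": [-0.012,0.01,0.37],"delta_rot": [0,0,-0.002],"gripper": 1},
    {"travel": [-0.012,0.01,0.37],"delta_rot": [0,0,-0.002],"gripper": 1},
    {"travel": [-0.012,0.01,0.37],"delta_rot": [0,0,-0.002],"gripper": 0},
    {"travel": [-0.012,0.01,0.37],"delta_rot": [0,0,-0.002],"gripper": 0},
    {"travel": [-0.012,0.01,0.37],"delta_rot": [0,0,-0.002],"gripper": 0},
    {"travel": [-0.012,0.01,0.37],"delta_rot": [0,0,-0.002],"gripper": 0},
    {"travel": [-0.012,0.01,0.37],"delta_rot": [0,0,-0.002],"gripper": 0},
  ],
  force=40,
)

```text
clock: 6.68
tool_pos: [0.4985, 0.023, 0.0113]
eef_rot: [0.999, 0.048, 0.0, 0.0]
contact_force: [0.5, -1.7, 5.9]
opening: 0.607
```

Request:
play_rows(
  commands=[
    {"travel": [0,0,-0.3],"delta_rot": [0,0,0],"gripper": 0},
    {"travel": [0,0,-0.55],"delta_rot": [0,0,0],"gripper": 0},
    {"travel": [0.03,-0.4,-0.55],"delta_rot": [0,0,0],"gripper": 0},
    {"travel": [0.05,-0.75,-0.55],"delta_rot": [0,0,0],"gripper": 0},
    {"travel": [0.06,-1.0,-0.55],"delta_rot": [0,0,0],"gripper": 0},
    {"travel": [0.06,-1.0,-0.55],"delta_rot": [0,0,0],"gripper": 0},
    {"travel": [0.06,-1.0,-0.55],"delta_rot": [0,0,0],"gripper": 0},
  ],
)

```text
clock: 7.55
tool_pos: [0.492, 0.1727, 0.0928]
eef_rot: [0.999, 0.048, -0.001, 0.001]
contact_force: [-0.0, 0.0, -3.2]
opening: 0.61
```

Run:
```python
from h import *
np.set_printoptions(precision=4,suppress=True)
st=r.get_state();print(st['clock'],st['tool_pos'],st['eef_rot'],st['contact_force'],st['opening'])
for c in ['wrist','scene']:
    s=viewer.snapshot(c);cv2.imwrite(f'pics/{c}3.png',s['color'][:,:,::-1])
    P=cloud(s,np.ones((400,640),bool))
    N=(abs(P[:,0]-.55)<.025)&(abs(P[:,1]-.23)<.025)
    Q=P[N&(P[:,2]>.036)&(P[:,2]<.046)]
    if len(Q): print(c,len(Q),Q.mean(0),cv2.minAreaRect((Q[:,:2]*1000).astype(np.float32)))
    Q=P[(abs(P[:,0]-.55)<.08)&(abs(P[:,1]-.225)<.08)&(P[:,2]>.008)&(P[:,2]<.016)]
    print('plate',len(Q),np.median(Q[:,2]),cv2.minAreaRect((Q[:,:2]*1000).astype(np.float32)))
    t=st['tool_pos'];B=P[(abs(P[:,0]-t[0])<.04)&(abs(P[:,1]-t[1])<.035)&(P[:,2]>t[2]+.028)&(P[:,2]<t[2]+.042)]
    print('block',len(B),np.median(B[:,2]),cv2.minAreaRect((B[:,:2]*1000).astype(np.float32)))
```

```text
7.55 [0.492  0.1727 0.0928] [ 0.9988  0.0483 -0.0007  0.0007] [-0.0179  0.0008 -3.2248] 0.6095828215141973
wrist 127 [0.5497 0.234  0.0416] ((549.6751708984375, 234.49847412109375), (7.1926589012146, 7.781006813049316), 7.811592102050781)
plate 12359 0.012315609889406637 ((551.7349853515625, 227.94723510742188), (80.23088836669922, 95.89788818359375), 19.56757926940918)
block 9781 0.12751754107446114 ((492.56268310546875, 171.94998168945312), (55.27312088012695, 70.42491149902344), 5.60233736038208)
scene 9 [0.55   0.2313 0.0403] ((550.8964233398438, 231.9779052734375), (6.990462303161621, 6.349974155426025), 11.170270919799805)
plate 704 0.010704653792672159 ((552.205078125, 226.00888061523438), (81.9321060180664, 97.68576049804688), 19.16557502746582)
block 307 0.12576909694439964 ((492.9753723144531, 172.01718139648438), (56.26824188232422, 68.67754364013672), 4.766833305358887)
```

View pics/wrist3.png

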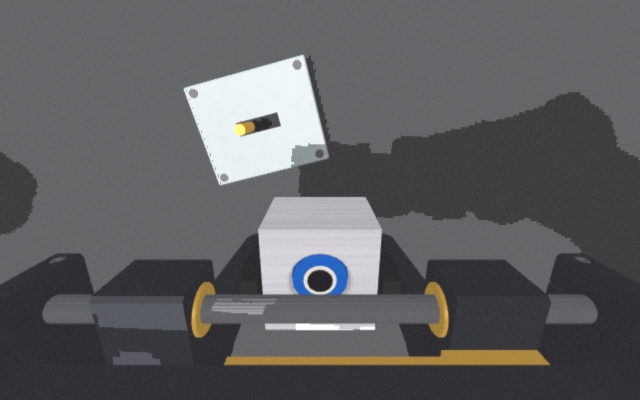

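In the wrist view the post tip is at (240,129) and the block sits square in the jaws. The post measures (.5497,.2342), on the slot's line about 7 mm to +y. Moving to hover over it.

Request:
play_rows(
  commands=[
    {"travel": [0.25,-0.22,0],"delta_rot": [0,0,0],"gripper": 0},
    {"travel": [0.418,-0.372,0.05],"delta_rot": [0,0,0],"gripper": 0},
    {"travel": [0.418,-0.372,0.15],"delta_rot": [0,0,0],"gripper": 0},
    {"travel": [0.418,-0.372,0.21],"delta_rot": [0,0,0],"gripper": 0},
    {"travel": [0.418,-0.372,0.21],"delta_rot": [0,0,0],"gripper": 0},
    {"travel": [0.418,-0.372,0.21],"delta_rot": [0,0,0],"gripper": 0},
  ],
)

```text
clock: 8.4
tool_pos: [0.5495, 0.2342, 0.0619]
eef_rot: [0.999, 0.048, -0.0, 0.0]
contact_force: [0.4, -0.5, -3.7]
opening: 0.61
```

Request:
play_rows(
  commands=[
    {"travel": [0,0,0.03],"delta_rot": [0,0,0],"gripper": 0},
    {"travel": [0,0,0.05],"delta_rot": [0,0,0],"gripper": 0},
    {"travel": [0,0,0.06],"delta_rot": [0,0,0],"gripper": 0},
    {"travel": [0,0,0.067],"delta_rot": [0,0,0],"gripper": 0},
    {"travel": [0,0,0.073],"delta_rot": [0,0,0],"gripper": 0},
    {"travel": [0,0,0.073],"delta_rot": [0,0,0],"gripper": 0},
  ],
)

```text
clock: 9.15
tool_pos: [0.5496, 0.2352, 0.0507]
eef_rot: [0.999, 0.048, -0.0, 0.0]
contact_force: [-1.0, -0.3, -3.2]
opening: 0.607
```

No contact force below tip height, so the post is in the hole. Pressing on gently.

Request:
play_rows(
  commands=[
    {"travel": [0,0,0.02],"delta_rot": [0,0,0],"gripper": 0},
    {"travel": [0,0,0.035],"delta_rot": [0,0,0],"gripper": 0},
    {"travel": [0,0,0.045],"delta_rot": [0,0,0],"gripper": 0},
    {"travel": [0,0,0.05],"delta_rot": [0,0,0],"gripper": 0},
    {"travel": [0,0,0.055],"delta_rot": [0,0,0],"gripper": 0},
    {"travel": [0,0,0.055],"delta_rot": [0,0,0],"gripper": 0},
  ],
)

```text
clock: 9.9
tool_pos: [0.5504, 0.2354, 0.0436]
eef_rot: [0.999, 0.048, 0.001, -0.0]
contact_force: [-0.5, 0.2, 6.2]
opening: 0.612
```

Request:
play_rows(
  commands=[
    {"travel": [0,0,0.01],"delta_rot": [0,0,0],"gripper": 0},
    {"travel": [0,0,0.02],"delta_rot": [0,0,0],"gripper": 0},
    {"travel": [0,0,0.03],"delta_rot": [0,0,0],"gripper": 0},
    {"travel": [0,0,0.04],"delta_rot": [0,0,0],"gripper": 0},
    {"travel": [0,0,0.05],"delta_rot": [0,0,0],"gripper": 0},
    {"travel": [0,0,0.06],"delta_rot": [0,0,0],"gripper": 0},
    {"travel": [0,0,0.07],"delta_rot": [0,0,0],"gripper": 0},
    {"travel": [0,0,0.08],"delta_rot": [0,0,0],"gripper": 0},
    {"travel": [0,0,0.09],"delta_rot": [0,0,0],"gripper": 0},
    {"travel": [0,0,0.1],"delta_rot": [0,0,0],"gripper": 0},
    {"travel": [0,0,0.1],"delta_rot": [0,0,0],"gripper": 0},
  ],
)

```text
clock: 11.28
tool_pos: [0.5495, 0.2351, 0.0273]
eef_rot: [0.999, 0.048, -0.0, 0.0]
contact_force: [-0.7, -0.3, -2.7]
opening: 0.609
```

Request:
play_rows(
  commands=[
    {"travel": [0,0,0.008],"delta_rot": [0,0,0],"gripper": 0},
    {"travel": [0,0,0.015],"delta_rot": [0,0,0],"gripper": 0},
    {"travel": [0,0,0.02],"delta_rot": [0,0,0],"gripper": 0},
    {"travel": [0,0,0.024],"delta_rot": [0,0,0],"gripper": 0},
    {"travel": [0,0,0.027],"delta_rot": [0,0,0],"gripper": 0},
    {"travel": [0,0,0.027],"delta_rot": [0,0,0],"gripper": 0},
  ],
)

```text
clock: 12.02
tool_pos: [0.5497, 0.2352, 0.0235]
eef_rot: [0.999, 0.048, 0.0, 0.0]
contact_force: [0.4, 1.3, -3.8]
opening: 0.608
```

Request:
play_rows(
  commands=[
    {"travel": [0,0,0.005],"delta_rot": [0,0,0],"gripper": 0},
    {"travel": [0,0,0.009],"delta_rot": [0,0,0],"gripper": 0},
    {"travel": [0,0,0.009],"delta_rot": [0,0,0],"gripper": 0},
  ],
)

```text
clock: 12.4
tool_pos: [0.5497, 0.2352, 0.0233]
eef_rot: [0.999, 0.048, 0.0, -0.0]
contact_force: [-2.8, -0.9, 7.2]
opening: 0.606
```

Request:
play_rows(
  commands=[
    {"travel": [0,0,0.004],"delta_rot": [0,0,0],"gripper": 0},
    {"travel": [0,0,0.004],"delta_rot": [0,0,0],"gripper": 0},
    {"travel": [0,0,0.0],"delta_rot": [0,0,0],"gripper": 1},
    {"travel": [0,0,0.0],"delta_rot": [0,0,0],"gripper": 1},
    {"travel": [0,0,0.0],"delta_rot": [0,0,0],"gripper": 1},
    {"travel": [0,0,0.0],"delta_rot": [0,0,0],"gripper": 1},
    {"travel": [0,0,-0.1],"delta_rot": [0,0,0],"gripper": 1},
    {"travel": [0,0,-0.35],"delta_rot": [0,0,0],"gripper": 1},
    {"travel": [0,0,-0.6],"delta_rot": [0,0,0],"gripper": 1},
    {"travel": [0,0,-0.6],"delta_rot": [0,0,0],"gripper": 1},
  ],
)

```text
clock: 13.65
tool_pos: [0.5519, 0.2361, 0.1158]
eef_rot: [0.999, 0.048, 0.003, -0.001]
contact_force: [-0.2, 0.5, -0.3]
opening: 1.0
```

Run:
```python
from h import *
np.set_printoptions(precision=4,suppress=True)
st=r.get_state();print(st['clock'],st['tool_pos'],st['eef_rot'],st['contact_force'],st['opening'])
I=[]
for c in ['wrist','scene']:
    s=viewer.snapshot(c);I.append(s['color'])
    P=cloud(s,np.ones((400,640),bool)); N=(abs(P[:,0]-.55)<.04)&(abs(P[:,1]-.235)<.04)
    for n,a,b in [('insert top',.073,.083),('block top',.053,.062)]:
        Q=P[N&(P[:,2]>a)&(P[:,2]<b)]
        if len(Q): print(c,n,len(Q),Q.mean(0),np.median(Q[:,2]),cv2.minAreaRect((Q[:,:2]*1000).astype(np.float32)))
cv2.imwrite('pics/v4.png',np.vstack([cv2.resize(I[0][100:400],(640,300)),cv2.resize(I[1][130:240,290:470],(480,293))[:, :].copy() if 0 else cv2.resize(I[1][130:240,230:465],(640,300))])[:,:,::-1])
```

```text
13.65 [0.5519 0.2361 0.1158] [ 0.9988  0.0482  0.0033 -0.0013] [-0.2439  0.544  -0.2984] 0.9996352443050331
wrist insert top 1050 [0.5508 0.2361 0.0783] 0.07845156856396719 ((550.0455932617188, 235.868896484375), (26.12555694580078, 26.32337188720703), 14.020353317260742)
wrist block top 3314 [0.554  0.2366 0.0582] 0.05832231597068341 ((549.76904296875, 236.2119903564453), (55.25705337524414, 54.110137939453125), 5.498605728149414)
scene insert top 64 [0.5515 0.2333 0.0766] 0.07682074300236985 ((550.583984375, 233.64117431640625), (25.1160888671875, 22.64097785949707), 26.055957794189453)
scene block top 230 [0.5567 0.2315 0.0564] 0.05620888850636069 ((550.4249267578125, 234.5607452392578), (58.09377670288086, 56.1534538269043), 5.326498508453369)
```

View pics/v4.png

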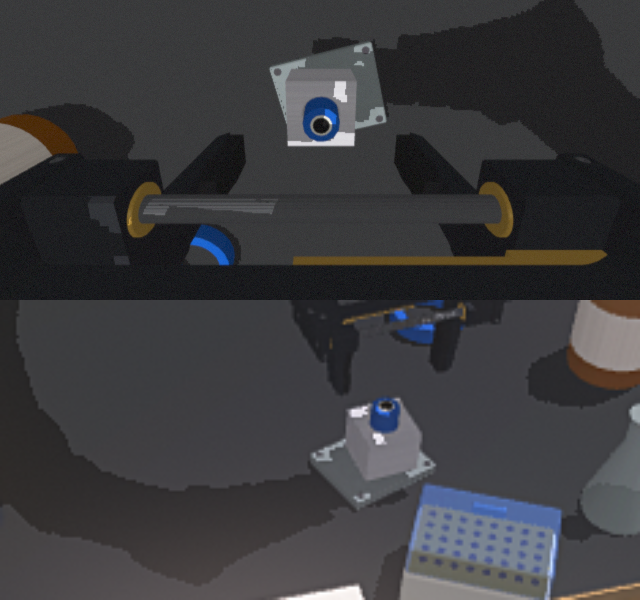

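Wrist view: the block is seated on the stand at (320,110) with the blue insert raised. Block top is 58 mm and insert top 78 mm, both as expected. Next, go down to take the insert.

Request:
play_rows(
  commands=[
    {"travel": [0,-0.003,0.15],"delta_rot": [0,0,0],"gripper": 0.6},
    {"travel": [0,-0.003,0.28],"delta_rot": [0,0,0],"gripper": 0.3},
    {"travel": [0,-0.003,0.28],"delta_rot": [0,0,0],"gripper": 0.1},
    {"travel": [0,-0.003,0.28],"delta_rot": [0,0,0],"gripper": 0.1},
    {"travel": [0,-0.003,0.28],"delta_rot": [0,0,0],"gripper": 0.1},
  ],
  force=15,
)

```text
clock: 14.38
tool_pos: [0.5501, 0.2358, 0.0707]
eef_rot: [0.999, 0.048, 0.001, -0.0]
contact_force: [0.1, 0.3, -0.0]
opening: 0.548
```

Request:
play_rows(
  commands=[
    {"travel": [0,0,0.04],"delta_rot": [0,0,0],"gripper": 0.1},
    {"travel": [0,0,0.065],"delta_rot": [0,0,0],"gripper": 0.1},
    {"travel": [0,0,0.065],"delta_rot": [0,0,0],"gripper": 0.1},
    {"travel": [0,0,0.065],"delta_rot": [0,0,0],"gripper": -0.7},
    {"travel": [0,0,0.065],"delta_rot": [0,0,0],"gripper": -0.7},
    {"travel": [0,0,0.065],"delta_rot": [0,0,0],"gripper": -0.7},
    {"travel": [0,0,0.065],"delta_rot": [0,0,0],"gripper": -0.7},
    {"travel": [0,0,0.065],"delta_rot": [0,0,0],"gripper": -0.7},
  ],
)

```text
clock: 15.38
tool_pos: [0.5497, 0.2357, 0.0604]
eef_rot: [0.999, 0.048, 0.0, -0.0]
contact_force: [-0.5, -0.2, 0.4]
opening: 0.297
```

Request:
play_rows(
  commands=[
    {"travel": [0,0,-0.04],"delta_rot": [0,0,0],"gripper": -0.7},
    {"travel": [0,0,-0.1],"delta_rot": [0,0,0],"gripper": -0.7},
    {"travel": [0,0,-0.2],"delta_rot": [0,0,0],"gripper": -0.7},
    {"travel": [0,0,-0.4],"delta_rot": [0,0,0],"gripper": -0.7},
    {"travel": [0,0,-0.4],"delta_rot": [0,0,0],"gripper": -0.7},
    {"travel": [0,0,-0.4],"delta_rot": [0,0,0],"gripper": -0.7},
  ],
)

```text
clock: 16.12
tool_pos: [0.5494, 0.2356, 0.1205]
eef_rot: [0.999, 0.048, -0.0, 0.0]
contact_force: [0.4, -0.2, -0.4]
opening: 0.301
```

Run:
```python
from h import *
np.set_printoptions(precision=4,suppress=True)
st=r.get_state();print(st['clock'],st['tool_pos'],st['eef_rot'],st['contact_force'],st['opening'])
I=[]
for c in ['wrist','scene']:
    s=viewer.snapshot(c);I.append(s['color'])
    P=cloud(s,np.ones((400,640),bool)); N=(abs(P[:,0]-.55)<.04)&(abs(P[:,1]-.235)<.04)
    Q=P[N&(P[:,2]>.053)&(P[:,2]<.062)]
    if len(Q): print(c,len(Q),Q.mean(0),np.median(Q[:,2]),cv2.minAreaRect((Q[:,:2]*1000).astype(np.float32)))
cv2.imwrite('pics/v5.png',np.vstack([cv2.resize(I[0][100:400],(640,300)),cv2.resize(I[1][130:240,230:465],(640,300))])[:,:,::-1])
```

```text
16.125 [0.5494 0.2356 0.1205] [ 0.9988  0.0483 -0.      0.    ] [ 0.4309 -0.194  -0.4352] 0.30113079734663095
wrist 2731 [0.5579 0.237  0.0582] 0.05831385316045737 ((549.8232421875, 236.2133331298828), (54.64240264892578, 54.00505447387695), 5.578324794769287)
scene 254 [0.5511 0.2335 0.0565] 0.05661417860010287 ((549.3702392578125, 233.99996948242188), (57.96282196044922, 56.41072082519531), 4.908005714416504)
```

View pics/v5.png

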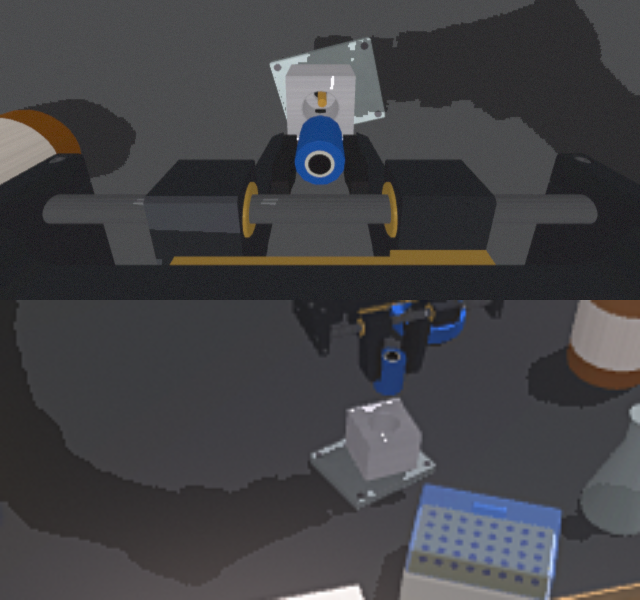

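Insert lifted out and upright in the jaws, with the block still seated at 58 mm and the post showing in its bore. Moving on to the tray.

Request:
play_rows(
  commands=[
    {"travel": [-0.1,0.32,0],"delta_rot": [0,0,0],"gripper": -0.7},
    {"travel": [-0.2,0.64,0],"delta_rot": [0,0,0],"gripper": -0.7},
    {"travel": [-0.327,0.95,0],"delta_rot": [0,0,0],"gripper": -0.7},
    {"travel": [-0.327,0.95,0],"delta_rot": [0,0,0],"gripper": -0.7},
  ],
)

```text
clock: 16.73
tool_pos: [0.5125, 0.0835, 0.1196]
eef_rot: [0.999, 0.045, -0.002, 0.002]
contact_force: [0.1, 0.5, -0.5]
opening: 0.298
```

Request:
play_rows(
  commands=[
    {"travel": [-0.1,0.32,0],"delta_rot": [0,0,0],"gripper": -0.7},
    {"travel": [-0.2,0.64,0],"delta_rot": [0,0,0],"gripper": -0.7},
    {"travel": [-0.327,0.95,0],"delta_rot": [0,0,0],"gripper": -0.7},
    {"travel": [-0.327,0.95,0],"delta_rot": [0,0,0],"gripper": -0.7},
  ],
)

```text
clock: 17.23
tool_pos: [0.478, -0.0614, 0.1199]
eef_rot: [0.999, 0.045, -0.001, 0.001]
contact_force: [0.5, -0.3, -0.8]
opening: 0.302
```

Request:
play_rows(
  commands=[
    {"travel": [-0.1,0.32,0],"delta_rot": [0,0,-0.015],"gripper": -0.7},
    {"travel": [-0.2,0.64,0],"delta_rot": [0,0,-0.027],"gripper": -0.7},
    {"travel": [-0.327,0.94,0],"delta_rot": [0,0,-0.027],"gripper": -0.7},
    {"travel": [-0.327,0.94,0],"delta_rot": [0,0,-0.027],"gripper": -0.7},
    {"travel": [-0.327,0.94,0],"delta_rot": [0,0,-0.027],"gripper": -0.7},
    {"travel": [-0.327,0.94,0],"delta_rot": [0,0,-0.027],"gripper": -0.7},
  ],
)

```text
clock: 17.98
tool_pos: [0.4455, -0.2002, 0.1203]
eef_rot: [0.996, 0.093, 0.0, -0.001]
contact_force: [0.2, -0.2, -0.5]
opening: 0.297
```

Run:
```python
from h import *
np.set_printoptions(precision=4,suppress=True)
st=r.get_state();print(st['clock'],st['tool_pos'],st['eef_rot'],st['contact_force'],st['opening'])
I=[]
for c in ['wrist','scene']:
    s=viewer.snapshot(c);I.append(s['color'])
    P=cloud(s,np.ones((400,640),bool))
    Q=P[(abs(P[:,0]-.48)<.1)&(abs(P[:,1]+.197)<.08)&(P[:,2]>.017)&(P[:,2]<.027)]
    if len(Q): print(c,'tray',len(Q),cv2.minAreaRect((Q[:,:2]*1000).astype(np.float32)))
    t=st['tool_pos'];Q=P[(np.hypot(*(P[:,:2]-t[:2]).T)<.012)&(P[:,2]>t[2]-.03)&(P[:,2]<t[2]+.025)]
    if len(Q): print('insert',len(Q),Q.min(0),Q.max(0))
cv2.imwrite('pics/v6.png',np.vstack([cv2.resize(I[0][100:400],(640,300)),cv2.resize(I[1][130:240,130:365],(640,300))])[:,:,::-1])
```

```text
17.975 [ 0.4455 -0.2002  0.1203] [ 0.9957  0.0926  0.0004 -0.0006] [ 0.16   -0.165  -0.5316] 0.29716269907655735
wrist tray 2329 ((478.6490173339844, -195.08413696289062), (149.81085205078125, 90.09974670410156), 10.435138702392578)
insert 1450 [ 0.4336 -0.2119  0.1274] [ 0.4574 -0.1882  0.1404]
scene tray 273 ((479.4051818847656, -196.79856872558594), (152.9788818359375, 90.1187515258789), 10.6658935546875)
insert 90 [ 0.4342 -0.212   0.1008] [ 0.4575 -0.1884  0.1388]
```

View pics/v6.png

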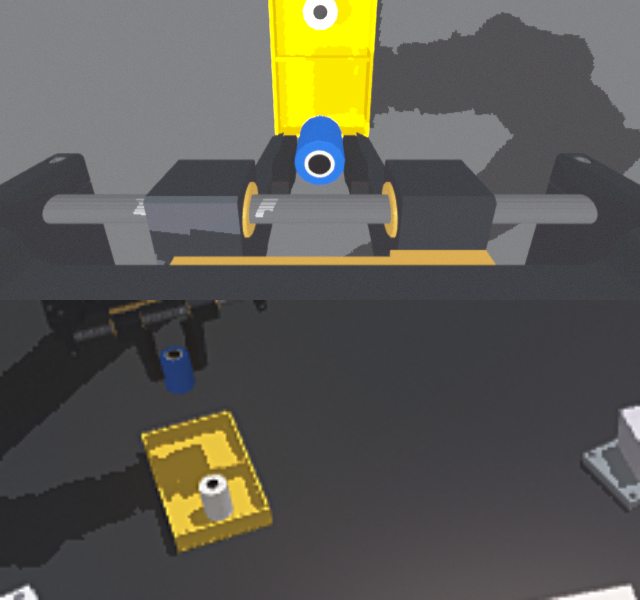

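Insert upright over the empty half, white insert well clear. Lowering.

Request:
play_rows(
  commands=[
    {"travel": [-0.02,0.006,0.15],"delta_rot": [0,0,0],"gripper": -0.7},
    {"travel": [-0.02,0.006,0.35],"delta_rot": [0,0,0],"gripper": -0.7},
    {"travel": [-0.02,0.006,0.52],"delta_rot": [0,0,0],"gripper": -0.7},
    {"travel": [-0.02,0.006,0.58],"delta_rot": [0,0,0],"gripper": -0.7},
    {"travel": [-0.02,0.006,0.62],"delta_rot": [0,0,0],"gripper": -0.7},
    {"travel": [-0.02,0.006,0.64],"delta_rot": [0,0,0],"gripper": -0.7},
    {"travel": [-0.02,0.006,0.645],"delta_rot": [0,0,0],"gripper": -0.7},
    {"travel": [-0.02,0.006,0.645],"delta_rot": [0,0,0],"gripper": -0.7},
  ],
)

```text
clock: 19.08
tool_pos: [0.4418, -0.2042, 0.0241]
eef_rot: [0.996, 0.091, 0.0, 0.0]
contact_force: [-1.1, 0.2, -0.0]
opening: 0.299
```

Request:
play_rows(
  commands=[
    {"travel": [0,0,0.004],"delta_rot": [0,0,0],"gripper": -0.7},
    {"travel": [0,0,0.008],"delta_rot": [0,0,0],"gripper": -0.7},
    {"travel": [0,0,0.008],"delta_rot": [0,0,0],"gripper": -0.7},
  ],
)

```text
clock: 19.45
tool_pos: [0.4415, -0.204, 0.0224]
eef_rot: [0.996, 0.091, -0.0, 0.0]
contact_force: [-0.1, 0.7, -0.8]
opening: 0.299
```

Request:
play_rows(
  commands=[
    {"travel": [0,0,0.004],"delta_rot": [0,0,0],"gripper": -0.7},
    {"travel": [0,0,0.007],"delta_rot": [0,0,0],"gripper": -0.7},
    {"travel": [0,0,0.007],"delta_rot": [0,0,0],"gripper": -0.7},
  ],
)

```text
clock: 19.82
tool_pos: [0.4416, -0.2041, 0.0215]
eef_rot: [0.996, 0.091, 0.0, 0.0]
contact_force: [-0.1, -0.3, 3.0]
opening: 0.299
```

The insert is on the floor (about 3 N). Release with a small opening, then rise straight up.

Request:
play_rows(
  commands=[
    {"travel": [0,0,0],"delta_rot": [0,0,0],"gripper": -0.3},
    {"travel": [0,0,0],"delta_rot": [0,0,0],"gripper": -0.15},
    {"travel": [0,0,0],"delta_rot": [0,0,0],"gripper": -0.15},
    {"travel": [0,0,0],"delta_rot": [0,0,0],"gripper": -0.15},
    {"travel": [0,0,-0.1],"delta_rot": [0,0,0],"gripper": -0.15},
    {"travel": [0,0,-0.3],"delta_rot": [0,0,0],"gripper": -0.15},
    {"travel": [0,0,-0.6],"delta_rot": [0,0,0],"gripper": -0.15},
    {"travel": [0,0,-1],"delta_rot": [0,0,0],"gripper": -0.15},
    {"travel": [0,0,-1],"delta_rot": [0,0,0],"gripper": -0.15},
    {"travel": [0,0,-1],"delta_rot": [0,0,0],"gripper": -0.15},
  ],
)

```text
clock: 21.08
tool_pos: [0.4411, -0.2041, 0.1719]
eef_rot: [0.996, 0.091, 0.0, 0.0]
contact_force: [-0.3, -0.2, 0.1]
opening: 0.428
```

Run:
```python
from h import *
np.set_printoptions(precision=4,suppress=True)
st=r.get_state();print(st['clock'],st['tool_pos'],st['contact_force'],st['opening'])
I=[]
for c in ['wrist','scene']:
    s=viewer.snapshot(c);I.append(s['color'])
    P=cloud(s,np.ones((400,640),bool))
    for n,x,y,w,a,b in [('insert',.442,-.204,.03,.034,.046),('spare',.52,-.187,.03,.034,.046),('block',.55,.235,.045,.053,.062)]:
        Q=P[(abs(P[:,0]-x)<w)&(abs(P[:,1]-y)<w)&(P[:,2]>a)&(P[:,2]<b)]
        if len(Q)>3: print(c,n,len(Q),np.median(Q[:,2]),cv2.minAreaRect((Q[:,:2]*1000).astype(np.float32)))
cv2.imwrite('pics/v7.png',np.vstack([cv2.resize(I[0][100:400],(640,300)),cv2.resize(I[1][130:240,160:395],(640,300))])[:,:,::-1])
```

```text
21.075 [ 0.4411 -0.2041  0.1719] [-0.2782 -0.1671  0.0914] 0.427694323998328
wrist insert 506 0.039531188293779246 ((441.88153076171875, -203.4236602783203), (25.931133270263672, 25.01798439025879), 9.753005981445312)
wrist spare 639 0.039493335284010944 ((518.6751708984375, -185.86317443847656), (26.318958282470703, 25.826892852783203), 10.728006362915039)
scene insert 63 0.037618958198424535 ((442.16583251953125, -206.3029022216797), (26.898778915405273, 25.123191833496094), 56.947940826416016)
scene spare 71 0.03804267341251344 ((519.6185913085938, -186.82968139648438), (25.82063865661621, 26.758934020996094), 79.3233413696289)
scene block 258 0.05641013199501893 ((550.1827392578125, 234.5667266845703), (57.859840393066406, 56.0242919921875), 5.665981769561768)
```

View pics/v7.png

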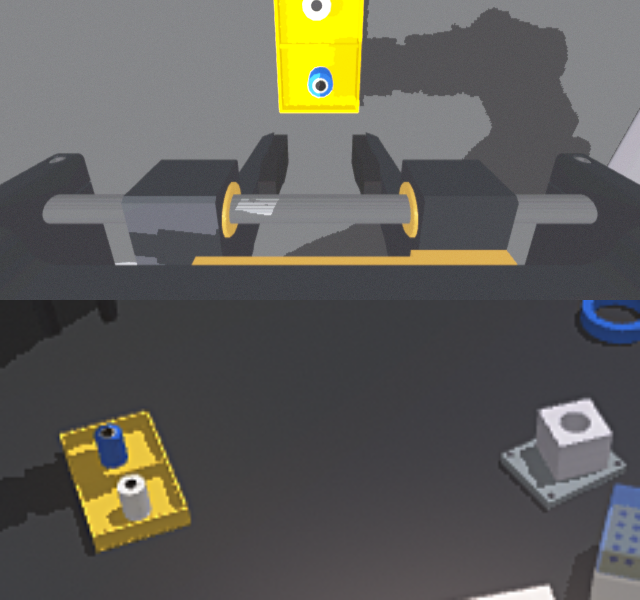

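The blue insert stands upright in the empty half, the white insert hasn't moved, the block is on the stand and the arm is clear.

```bash
python3 -c "
from plant import r
print(r.finish_job())"
```

```text
the job is handed in; nothing more can be done
None
```

The job is done and handed in at about 21 s, well under the 67 s limit.

- **Ejecting:** I gripped the block and found the post from the wrist camera, about 7 mm to +y along the slot. The block went over the post on the first try. The highest readings I saw were about 9 N pushing the insert loose and about 11 N on the plate. I then pressed about 0.6 mm further without reading the force.
- **Placing:** I lifted the insert out, set it on the floor of the tray's empty half with about 3 N, released it and backed away.

**Last checks:**
- The insert's top is 39.5 mm up, as it should be when standing upright, and it sits near the middle of the empty half.
- The white insert hasn't moved.
- The block's top was at 58 mm (wrist camera), which means it is fully home. The last picture, from the scene camera, still shows it seated.
- The contact force is about zero, so the robot is touching nothing.

**Disagreements:** The cameras differed by 2–3 mm in position. The scene camera also reads heights about 2 mm low, giving 56.4 mm for the block top. I relied on the wrist camera, and the contact heights agreed with it. No check failed.

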